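# Snap in the stop bar and set a square flush against a plate on a marking-out board

## Robot

A 6-joint arm with a two-finger parallel gripper is mounted at the origin on a cart in front of the work surface, level with it; the furniture and walls round the work are solid. World frame = base frame: x ahead of the robot, y to its left, z up, the work surface at z = 0. Lengths are in mm, angles in rad, forces in N, time in s.
With the tool pointing down it reaches from about 325 to 875 mm from the base axis. Payload 4.4 kg.
Tool frame: the origin (TCP) lies on the centre line of the jaws, within the pads' length; the fingertips stand ahead of it and the grasp point (between the pads) lies 6 mm ahead of it (ctrl.tcp_to_tips is the z of the fingertips in the tool frame, in mm); z points along the fingers, y is the line along which they close (so a half turn about z gives the same grasp; the last joint's range is limited). The gripper opens to 85 mm and grips with 20 to 120 N. Pads are 22 mm wide; open, the fingers measure 114 mm over their backs; the gripper's body (76 mm by 85 mm) begins 54 mm behind the grasp point. The pads swing forward as they close: fully open they stand 13 mm farther back than shut.
Start: joints at [1.008, 0.207, 1.542, -0, 1.393, -0.15], TCP at [230.686, 526.699, 256.282] pointing down, gripper open.
Joint ranges: [-2.73, 2.73], [-0.86, 2.22], [0.23, 2.46], [-1.11, 4.25], [0.08, 2.63], [-2.82, 2.82]. Speed limits (rad/s): [2.79, 2.79, 3.14, 3.14, 3.14, 3.14].

## Interface

Orientations are given as a 3x3 rotation matrix whose columns are the frame's x, y, z axes.
In Python, from plant import ctrl, sensors, optics gives the robot as it stands. Calls block until the motion is done:
- ctrl.move_ptp(position, orientation): joint-space move of the TCP to a pose.
- ctrl.move_l(position, rot=None, vel=150, threshold=None): straight line of the TCP; rot=None keeps the orientation; vel is the mean speed in mm/s. With threshold (N) it stops when the force on the tool has changed by that much, and returns True; else False.
- ctrl.set_joints(angles): joint-space move.
- ctrl.gripper_to(opening, force=None): finger opening in mm; force is the grip in N (None keeps the last); returns when the fingers have stopped.
- ctrl.hold(seconds).
- ctrl.solve_ik(position, orientation): joint angles nearest the present ones, or None.
- sensors.read_state(): the state.
- optics.grab_frame(name): name is "side" or "top"; returns (picture, depth): 480x640x3 uint8, red, green, blue; 480x640 float32, mm along the optical axis (not along the pixel's ray), 0 where there is no reading.
- optics.camera_params(name): a dict with "mtx" (3x3 intrinsics, pixels), "k1" (the pictures are not rectified: a ray, as slopes to the right and down, at radius r is drawn at 1 + k1 r^2 times it, then the intrinsics apply), "R" (3x3) and "t" (3): a world point X has camera coordinates R X + t. Camera axes: x right, y down, z forward; pixel columns grow to the right and rows downward; lengths in mm; the calibration is good to about 2 mm. A picture is of the moment at which its call begins. camera_params takes no time and is no camera call.
A pose or a line that the arm cannot do raises ctrl.MotionError and nothing moves.
- ctrl.finish_job(): hands the job in; it is judged then, once.
The state is a dict: "t": time; "q": joint angles; "qvel": joint speeds; "tau": joint torques, N m; "eef_pos": TCP position; "eef_rot": TCP orientation; "force": force on the tool from outside, world axes, zero at the start; "wrist_torque": the same for the moment, N m; "grip_width": finger opening in mm; "grasp_force": force on a finger pad.
Only numpy, scipy, OpenCV 4.12 (cv2) and the standard library are available. Lean on these libraries where they do the work, as an engineer would, in place of code of your own. Each camera call takes 0.05 s, during which the arm holds its last target. There are 200 camera calls.

## Task

On the sloping marking-out board, first snap the loose round stop bar with the red ends into both spring clips along the board's lower edge, until it sits fully home. Then lay the square flat on the slope to the right of the fixed aluminium plate, with its dark stock resting on the stop bar and the outer long edge of its steel blade flush against the plate's right-hand edge, and let go. Leave the tin, the steel block and the screwdriver where they are.

Things in the scene. Friction and masses are not known exactly. Their poses are not given: they have to be found in the camera images.
- seat (a point): Where the stop bar's middle lies when fully home in both clips, on the fixed board. Axes: x up the slope (away from the robot), y left along the clips, z out of the board's face. The face slopes 30 degrees, rising away from the robot, 16 mm below this point (along its z): tools work it tilted about 30 degrees. The 128 mm between the clips is free for fingers and for the square's stock.
- board: Grey sloping marking-out board on wooden feet, fixed. Face 260 mm wide (130 mm to each side of the seat) and 210 mm long, from 25 mm below the seat point to 185 mm up the slope; 30 to 135 mm over the bench. The face is slick (friction about 0.25): things slide down it unless the stop bar holds them. Origin on the bench under the board; axes level, x away from the robot, y left.
- clip_left_upper (a joint): Upper sprung arm of the left clip, rad: 0 at rest, grows as it is spread (0.2 lets the bar pass). Two U-shaped steel clips stand 76 mm left and right of the seat, arms 12 mm wide along y, 33 mm high over the face; mouth 27 mm at the top, throat 14 mm 24 mm over the face. Pushed along the seat's -z, the bar touches about 20 mm above home, spreads the arms and snaps home (4 to 10 N in all).
- clip_right_upper (a joint): Upper sprung arm of the right clip, like the left one. Beside each pair of arms, on the side of the seat, two fixed cheeks 6 mm wide, 13 mm high cradle the bar (64 to 70 mm from the seat along y). The arms read about 0 again once the bar is home.
- bar_mid (a point): Centre of the stop bar, on its axis, 12 mm above the bench at the start.
- stop_bar: Loose round steel bar, 20 mm diameter, with square red caps 24 x 24 mm, 12 mm long, on both ends; 198 mm long in all, 0.15 kg. Origin 12 mm under its middle at the start; y along the bar. Both ends alike; any quarter turn about its length will do. It lies on its caps. In the clips the caps stand just outside them, with 5 mm of play either way along the bar.
- square: Loose square, 0.25 kg. x along the blade away from the stock, y left, z up; origin on the underside below the grip. Steel blade x -67 to 65, y -15 to 15, 8 mm thick; dark stock x -85 to -67, y -55 to 15, 20 mm high; wooden grip x -17 to 17, y -9 to 9, from 8 to 46 mm up. Outer edge: y = 15. Laid right, x points up the slope and the origin is 95 mm up the slope from the seat.
- edge_near (a point): Point on the outer edge of the square's blade, on its underside, at x -40, y +15 mm in the square's frame.
- edge_far (a point): Point on the outer edge of the square's blade, on its underside, at x +62, y +15 mm in the square's frame.
- stock_face (a point): Middle of the stock's foot face, at x -85, y -20, z +16 mm in the square's frame; this face rests on the stop bar.
- plate: Drilled aluminium plate 55 x 120 x 16 mm, screwed to the left part of the board, long edges up the slope; cannot move. Origin at the centre of its underside on the face, 110 mm up the slope from the seat; x left along the clips, y down the slope, z out of the face. Right-hand edge at x = -27.5 mm. Its lower end is 50 mm up the slope from the bar's axis. Its place along the clips varies.
- grease_tin: Bystander: blue tin with a white lid, 73 mm diameter, 54 mm high; origin under its centre.
- steel_block: Bystander: ground steel block 40 x 60 x 30 mm; origin under its centre.
- screwdriver: Bystander: orange screwdriver, 208 mm long (along its y), 27 mm high, lying in front of the board; origin under its middle.

How it is judged (in metres and radians):
On the way:
1. the stop bar is snapped fully home in both clips (before the square is laid) (x of bar_mid in the frame of seat between -0.003 and 0.003 m and z of bar_mid in the frame of seat between -0.003 and 0.003 m and y of bar_mid in the frame of seat between -0.008 and 0.008 m and angle between the y axis of stop_bar and the y axis of seat, either way round below 0.03 rad and not (x of edge_near in the frame of plate between -0.0295 and -0.025 m and z of edge_near in the frame of seat between -0.0185 and -0.0135 m and x of edge_far in the frame of plate between -0.0295 and -0.025 m and z of edge_far in the frame of seat between -0.0185 and -0.0135 m and x of stock_face in the frame of seat between 0.0065 and 0.0125 m)), for 0.3 s.
At the end, for the whole second after the job is handed in: Stop bar home in both clips (within 3 mm across, 8 mm along, 0.03 rad of the seat). Square flat on the board (2.5 mm), stock's foot face on the bar (2.5 mm), blade's outer edge flush on the plate's right-hand edge (gap under 2 mm at both ends). Both released and at rest (x of bar_mid in the frame of seat between -0.003 and 0.003 m and z of bar_mid in the frame of seat between -0.003 and 0.003 m and y of bar_mid in the frame of seat between -0.008 and 0.008 m and angle between the y axis of stop_bar and the y axis of seat, either way round below 0.03 rad and x of edge_near in the frame of plate between -0.0295 and -0.025 m and z of edge_near in the frame of seat between -0.0185 and -0.0135 m and x of edge_far in the frame of plate between -0.0295 and -0.025 m and z of edge_far in the frame of seat between -0.0185 and -0.0135 m and x of stock_face in the frame of seat between 0.0065 and 0.0125 m and linear speed of each of square, stop_bar below 0.01 m/s); the robot touches nothing.
It fails at once if a bystander (tin, steel block or screwdriver) is moved more than 25 mm (distance of any of grease_tin, steel_block, screwdriver from where it was at the start of the episode above 0.025 m).
It also fails if it takes over 56 s, if anything falls off the work surface, if the arm or the gripper's body presses on something with over 40 N, if the wrist force passes 120 N, or if a joint passes its speed limit or range.

## Working session

There is one attempt and no reset: what is moved stays moved. The work goes in short steps, each a Python script; the robot and the scene stay as the last script left them, time stands still between calls to the robot, and variables do not carry over. Pictures are saved under pics/ and viewed, at most 10 in all, crops included, and the job is handed in when it is done.

```bash
ls; mkdir -p pics; python3 - <<'E'
from plant import ctrl,sensors,optics
import cv2,numpy as np
for n in("top","side"):
    im,d=optics.grab_frame(n); cv2.imwrite(f"pics/{n}0.png",im[:,:,::-1]); np.save(f"{n}0.npy",d); np.save(f"{n}0i.npy",im)
    p=optics.camera_params(n); print(n,p["mtx"].round(1).tolist(),p["k1"],p["R"].round(3).tolist(),p["t"].round(1).tolist(), (d>0).mean())
s=sensors.read_state(); print(s["t"],s["eef_rot"],s["grip_width"],ctrl.tcp_to_tips)
E
```

```text
pics
top [[475.4, 0.0, 321.6], [0.0, 475.4, 229.1], [0.0, 0.0, 1.0]] -0.0862955101716414 [[0.029, -1.0, 0.005], [-0.998, -0.029, -0.058], [0.058, -0.004, -0.998]] [-63.4, 486.1, 1224.4] 0.9960091145833333
side [[536.3, 0.0, 317.9], [0.0, 536.3, 237.9], [0.0, 0.0, 1.0]] -0.05355582382704763 [[0.868, -0.497, 0.025], [-0.19, -0.376, -0.907], [0.46, 0.782, -0.42]] [-432.6, 157.1, 1032.2] 0.9958919270833333
0.1 [[-9.16010320e-01  4.01153087e-01 -1.13767420e-03]
 [ 4.01154581e-01  9.16008555e-01 -1.82459118e-03]
 [ 3.10178916e-04 -2.12772757e-03 -9.99997688e-01]] 85.89099610198657 25.0
```

View pics/top0.png

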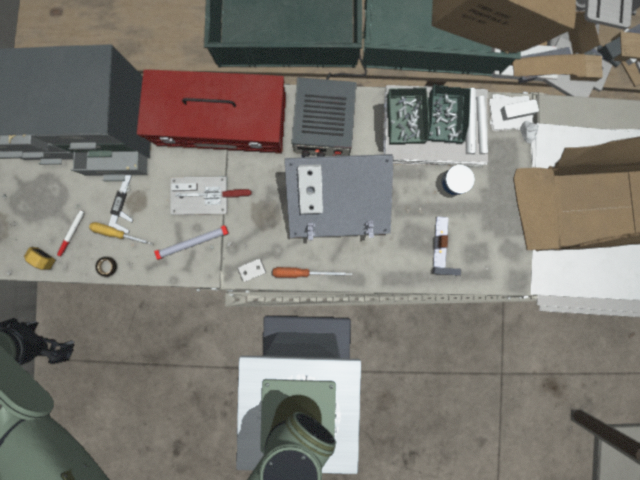

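View pics/side0.png

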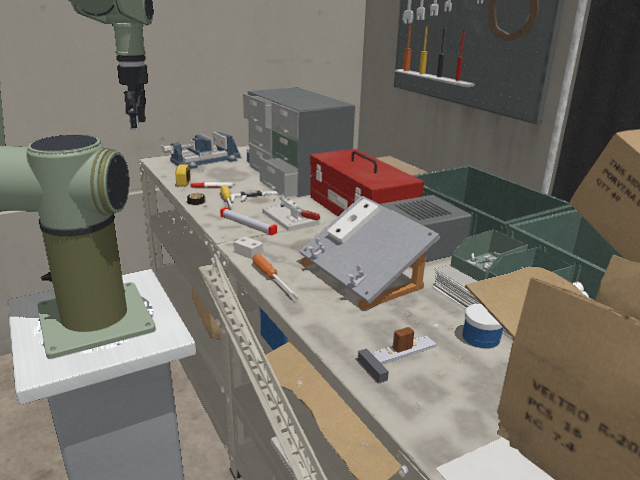

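The top view shows the bar with red caps at (158,254) and (225,230), the board around (340,197) with clips at (311,231) and (371,228), and the plate at (311,190). The square's grip is at (443,241) with the stock at (447,271), and the screwdriver is at (275–350,272). The side view shows the same layout, with nothing hiding the board or the square.

```bash
cat > h.py <<'E'
import numpy as np,cv2
from plant import ctrl,sensors,optics
def rays(n,uv):
    p=optics.camera_params(n)
    u=cv2.undistortPoints(np.asarray(uv,float).reshape(-1,1,2),p["mtx"],np.array([p["k1"],0,0,0.]))[:,0]
    return np.c_[u,np.ones(len(u))],np.array(p["R"]),np.array(p["t"])
def cloud(n,d):
    v,u=np.mgrid[:480,:640]
    r,R,t=rays(n,np.c_[u.ravel(),v.ravel()])
    X=((r*d.reshape(-1,1))-t)@R
    X[d.ravel()==0]=np.nan
    return X.reshape(480,640,3)
def onz(n,uv,z):
    r,R,t=rays(n,uv); c=-R.T@t; w=r@R
    return c+w*((z-c[2])/w[:,2])[:,None]
E
cat > m.py <<'E'
from h import *
np.set_printoptions(precision=1,suppress=True)
for n in("top","side"):
    im=np.load(n+"0i.npy");C=cloud(n,np.load(n+"0.npy"));hsv=cv2.cvtColor(im,cv2.COLOR_RGB2HSV).astype(int)
    x,y,z=C[...,0],C[...,1],C[...,2]
    b=(abs(x-500)<90)&(abs(y-330)<100)&(z<150)
    print(n,"bench z",np.nanmedian(z[(x>380)&(x<420)&(y>-250)&(y<-100)]))
    # red caps
    red=((hsv[...,0]<6)|(hsv[...,0]>174))&(hsv[...,1]>150)&(hsv[...,2]>120)&(z<60)&(x<560)&(y>120)&(y<420)
    k,l,st,ce=cv2.connectedComponentsWithStats(red.astype(np.uint8))
    for i in range(1,k):
        if st[i,4]>10:print(" red",st[i,4],ce[i],np.nanmedian(C[l==i],0))
    # board plane: normal tilted 30deg
    reg=(x>430)&(x<680)&(y>-150)&(y<150)&(z>25)&(z<140)&(abs(im.astype(int).max(-1)-im.min(-1))<25)
    P=C[reg]
    rng=np.random.default_rng(0);best=0
    for _ in range(400):
        a=P[rng.choice(len(P),3,False)];nn=np.cross(a[1]-a[0],a[2]-a[0]);L=np.linalg.norm(nn)
        if L<500:continue
        nn=nn/L*np.sign(nn[2]);
        if not .82<nn[2]<.9:continue
        ok=abs((P-a[0])@nn)<2
        if ok.sum()>best:best=ok.sum();bi=ok
    Q=P[bi];c=Q.mean(0);nn=np.linalg.svd(Q-c,full_matrices=False)[2][2];nn*=np.sign(nn[2])
    print(" plane",best,nn.round(4),np.degrees(np.arccos(nn[2])))
    ey=np.cross(nn,[0,0,1]);ey/=np.linalg.norm(ey);ey*=np.sign(ey[1]);ex=np.cross(ey,nn)
    h=(C-c)@nn; A=(C-c)@ex;B=(C-c)@ey
    face=(abs(h)<3)&(abs(A)<160)&(abs(B)<190)
    k,l,st,ce=cv2.connectedComponentsWithStats(face.astype(np.uint8));i=1+st[1:,4].argmax();face=l==i
    rc=cv2.minAreaRect(np.c_[A[face],B[face]].astype(np.float32));print(" rect",rc)
    print(" A,B pct",np.percentile(A[face],[.5,99.5]),np.percentile(B[face],[.5,99.5]))
    # clean yaw: left/right/top edges
    fc=c+rc[0][0]*ex+rc[0][1]*ey;print(" face centre",fc,"ex",ex.round(4),"ey",ey.round(4),"yaw",np.degrees(np.arctan2(ex[1],ex[0])))
    seat=fc-80*ex+16*nn;print(" seat",seat)
    for nm,m in(("plate",(abs(h-16)<3)&(A>-50)&(abs(A)<120)&(abs(B)<140)),("clips",(h>10)&(h<45)&(A<-50)&(A>-110)&(abs(B)<130))):
        k,l,st,ce=cv2.connectedComponentsWithStats(m.astype(np.uint8))
        for i in range(1,k):
            if st[i,4]>12:
                q=l==i;r=cv2.minAreaRect(np.c_[A[q],B[q]].astype(np.float32))
                print(" ",nm,st[i,4],ce[i],"A,B mean",A[q].mean(),B[q].mean(),"h",np.percentile(h[q],[2,98]),"rect",np.round(r[0],1),np.round(r[1],1),r[2])
    # square
    sq=(x>330)&(x<600)&(y>-330)&(y<-150)&(z>4)&(z<60)
    for nm,m in(("low",sq&(z<12)),("stock",sq&(z>14)&(z<26)&(x<440)),("grip",sq&(z>38))):
        q=m.astype(np.uint8);k,l,st,ce=cv2.connectedComponentsWithStats(q)
        for i in range(1,k):
            if st[i,4]>12:
                q=l==i;r=cv2.minAreaRect(C[q][:,:2].astype(np.float32));print(" ",nm,st[i,4],ce[i],np.round(r[0],1),np.round(r[1],1),round(r[2],1),"z",np.nanmedian(z[q]))
E
python3 m.py
```

```text
top bench z -0.13080917526895405
 red 30 [224.3 229.8] [477.9 202.9  23.8]
 red 26 [157.1 254.3] [410.  376.3  23.7]
 plane 3197 [-0.5 -0.   0.9] 30.16377319373674
 rect ((-2.49798583984375, -27.148941040039062), (212.791259765625, 260.5538024902344), 0.16885335743427277)
 A,B pct [-106.6  102.2] [-155.8  101.8]
 face centre [562.5 -90.8  83.1] ex [0.9 0.1 0.5] ey [-0.1  1.   0. ] yaw 3.612647670020631
 seat [485.4 -95.6  56.8]
  plate 863 [310.  189.7] A,B mean 27.73734114119128 44.07491011786906 h [13.2 18.8] rect [27.  43.7] [121.5  55.1] 0.2745484709739685
  clips 28 [370. 225.] A,B mean -69.52356617054419 -102.08181484297208 h [10.3 36.5] rect [ -72.6 -103.3] [16.5 15.1] 30.543821334838867
  clips 32 [310.3 227.4] A,B mean -70.42831711071862 47.083334610072185 h [11.8 35.9] rect [-71.7  45.4] [15.1  7.9] 88.06785583496094
  clips 36 [370.1 234.2] A,B mean -94.03459860594917 -102.43545393576404 h [10.2 35.5] rect [ -93.7 -101.1] [16.5  8.7] 74.01083374023438
  clips 31 [310.6 236.5] A,B mean -94.09320840347999 47.22018135270452 h [10.2 34.5] rect [-94.2  46.2] [15.2  9.4] 87.3926
[... 721 characters left out ...]
 [10.9 34. ] rect [-58.8  60.3] [ 9.3 19.9] 12.148646354675293
  clips 32 [310.9 249.7] A,B mean -84.26456623876186 60.54031934351822 h [10.9 34.1] rect [-83.2  59.4] [ 6.5 19.6] 4.298264026641846
  clips 41 [358.8 268.8] A,B mean -61.187451685586524 -89.04245212881143 h [11.3 35.4] rect [-61.6 -87. ] [ 8.3 18.2] 1.0505677461624146
  clips 35 [350.8 277. ] A,B mean -85.28749868431944 -90.07149633604568 h [12.5 35.9] rect [-85.  -89.5] [15.   7.7] 84.61061096191406
  low 157 [381.8 299.4] [ 538.3 -209.3] [ 18.  122.6] 86.8 z 8.152520285320719
  low 18 [408.1 311.8] [ 551.3 -272.3] [13.7 11.6] 16.5 z 8.23428547492816
  grip 643 [370.4 280.9] [ 514.  -186.6] [68.1 83.8] 15.6 z 49.56672901061192
```

Both views agree on the seat to within 1 mm. My square search region was wrong, since the square lies near y ≈ -363. I'll fix that and check IK in the same run.

```bash
cat > m2.py <<'E'
from h import *
np.set_printoptions(precision=1,suppress=True)
for n in("top","side"):
    im=np.load(n+"0i.npy");C=cloud(n,np.load(n+"0.npy"));x,y,z=C[...,0],C[...,1],C[...,2]
    sq=(x>320)&(x<540)&(y>-440)&(y<-280)
    g=sq&(z>40)&(z<52)
    for nm,m in(("low",sq&(z>4)&(z<12)),("stock",sq&(z>15)&(z<25)),("grip",g)):
        k,l,st,ce=cv2.connectedComponentsWithStats(m.astype(np.uint8))
        for i in range(1,k):
            if st[i,4]>8:
                q=l==i;r=cv2.minAreaRect(C[q][:,:2].astype(np.float32));print(n,nm,st[i,4],ce[i],np.round(r[0],1),np.round(r[1],1),round(r[2],1),"z",np.nanmedian(z[q]),"mean",C[q].mean(0)[:2])
    f={"top":[((310.3,227.4),(310.6,236.5)),((370,225),(370.1,234.2))],"side":[((318.1,241.9),(310.9,249.7)),((358.8,268.8),(350.8,277))]}[n]
    print(n,"clip px pairs",f)
E
python3 m2.py
cat >> h.py <<'E'
def frame(yaw,tilt=np.radians(30)):
    c,s=np.cos(yaw),np.sin(yaw);ct,st=np.cos(tilt),np.sin(tilt)
    ex=np.array([c*ct,s*ct,st]);ey=np.array([-s,c,0]);return np.c_[ex,ey,np.cross(ex,ey)]
SEAT=np.array([485.3,-95.6,56.8]);RS=frame(np.radians(3.9))
def tool(F,s=1): return np.c_[s*F[:,1],s*F[:,0],-F[:,2]]
E
python3 - <<'E'
from h import *
np.set_printoptions(precision=2,suppress=True)
for s in(1,-1):
    print(s,"pick",ctrl.solve_ik([444,289.6,130],tool(frame(np.radians(21.4),0),s)),"low",ctrl.solve_ik([444,289.6,28],tool(frame(np.radians(21.4),0),s)))
    for dz in(15,60,130):print(" seat",dz,ctrl.solve_ik(SEAT+RS[:,2]*dz,tool(RS,s)))
    print(" sq",ctrl.solve_ik([440,-363,35],tool(frame(0,0),s)),ctrl.solve_ik(SEAT+RS@[95,28,40],tool(RS,s)))
E
```

```text
top low 404 [439.6 242.6] [ 458.2 -364.1] [ 39.6 145.2] 86.6 z 8.191420310882679 mean [ 461.7 -360.9]
top stock 17 [438.2 241.8] [ 463.7 -354.7] [34.   6.4] 4.9 z 18.69607795649583 mean [ 463.2 -354.5]
top stock 182 [447.  270.4] [ 389.2 -378.6] [70.8 17.9] 87.1 z 20.299963398661973 mean [ 389.2 -378.6]
top grip 98 [443.7 241.3] [ 463.4 -361.9] [33.3 19.8] 1.6 z 45.98755319296105 mean [ 463.7 -361.8]
top clip px pairs [((310.3, 227.4), (310.6, 236.5)), ((370, 225), (370.1, 234.2))]
side low 621 [402.9 349.4] [ 468.1 -362.7] [ 32.4 123.1] 87.6 z 7.3551784601026515 mean [ 465.2 -365.5]
side low 118 [371.8 370.3] [ 380.  -380.7] [16.7 72.4] 11.4 z 8.049462285462289 mean [ 381.1 -387.4]
side stock 90 [402.  345.2] [ 461.2 -368.8] [16. 35.] 63.2 z 19.9745340073885 mean [ 459.2 -368. ]
side stock 332 [372.7 362.1] [ 387.7 -378.1] [71.4 20.1] 88.4 z 19.15605465638268 mean [ 386.5 -381.1]
side grip 153 [403.7 332.3] [ 464.  -362.7] [21.3 33.5] 83.0 z 44.59898873753205 mean [ 462.9 -364.4]
side clip px pairs [((318.1, 241.9), (310.9, 249.7)), ((358.8, 268.8), (350.8, 277))]
1 pick [ 0.41  0.25  1.77 -0.    1.12  0.04] low [ 0.41  0.42  1.81 -0.    0.91  0.04]
 seat 15 [-0.56  0.09  2.24  0.71  0.47 -1.21]
 seat 60 [-0.6  -0.06  2.27  0.6   0.58 -1.12]
 seat 130 [-0.67 -0.29  2.3   0.49  0.79 -1.03]
 sq [-0.84  0.47  1.7  -0.    0.96 -0.84] [-0.39  0.06  2.08  0.42  0.57 -0.77]
-1 pick None low None
 seat 15 [-0.56  0.09  2.24  0.71  0.47  1.93]
 seat 60 [-0.6  -0.06  2.27  0.6   0.58  2.03]
 seat 130 [-0.67 -0.29  2.3   0.49  0.79  2.11]
 sq [-0.84  0.47  1.7  -0.    0.96  2.3 ] [-0.39  0.06  2.08  0.42  0.57  2.37]
```

```bash
python3 - <<'E'
from h import *
np.set_printoptions(precision=2,suppress=True)
R=tool(frame(np.radians(21.4),0))
ctrl.move_ptp([444,289.6,110],R)
ctrl.gripper_to(50)
hit=ctrl.move_l([444,289.6,28],vel=80,threshold=8)
s=sensors.read_state();print(hit,s["eef_pos"],s["force"])
ctrl.gripper_to(5,force=60)
s=sensors.read_state();print(s["grip_width"],s["grasp_force"],s["force"],s["t"])
ctrl.move_l([444,289.6,120],vel=120)
s=sensors.read_state();print(s["grip_width"],s["grasp_force"],s["force"],s["t"],s["eef_pos"])
for n in("top","side"):
    im,d=optics.grab_frame(n);C=cloud(n,d);hsv=cv2.cvtColor(im,cv2.COLOR_RGB2HSV).astype(int);x,y,z=np.moveaxis(C,-1,0)
    red=((hsv[...,0]<6)|(hsv[...,0]>174))&(hsv[...,1]>150)&(hsv[...,2]>80)&(z>70)&(z<160)&(x<540)&(y>120)&(y<420)
    k,l,st,ce=cv2.connectedComponentsWithStats(red.astype(np.uint8))
    for i in range(1,k):
        if st[i,4]>8:print(n,st[i,4],ce[i],np.nanmedian(C[l==i],0))
    cv2.imwrite(f"pics/{n}1.png",im[:,:,::-1])
E
```

```text
False [444.65 289.88  28.62] [ 0.58 -0.25  0.98]
18.02122223804172 58.78949046134949 [-0.29  0.25  4.73] 3.425
17.82173617425123 58.610435128211975 [ 0.27 -0.17 -1.73] 4.3417 [443.11 289.18 118.95]
top 38 [217.58 229.18] [474.92 200.92 112.86]
side 29 [219.83 181.45] [398.42 373.01 106.92]
side 70 [271.36 197.71] [472.89 199.01 103.37]
```

```bash
cat >> h.py <<'E'
OFF=17.0
def barpose(x,y,z): return SEAT+RS@[x,y,z+OFF]
E
python3 - <<'E'
from h import *
np.set_printoptions(precision=2,suppress=True)
ctrl.move_l([444,280,170],vel=150)
ctrl.move_ptp(barpose(0,0,90),tool(RS))
ctrl.move_l(barpose(0,0,30),vel=100)
ctrl.hold(.3)
s=sensors.read_state();print(s["t"],s["force"],s["wrist_torque"],s["grip_width"],"tcp err in seat",RS.T@(s["eef_pos"]-barpose(0,0,30)),(tool(RS).T@s["eef_rot"]))
for n in("top","side"):
    im,d=optics.grab_frame(n);C=cloud(n,d);hsv=cv2.cvtColor(im,cv2.COLOR_RGB2HSV).astype(int)
    L=(C-SEAT)@RS;a,b,h=np.moveaxis(L,-1,0)
    red=((hsv[...,0]<6)|(hsv[...,0]>174))&(hsv[...,1]>150)&(hsv[...,2]>80)&(abs(a)<40)&(abs(b)<140)&(h>0)&(h<70)
    k,l,st,ce=cv2.connectedComponentsWithStats(red.astype(np.uint8))
    for i in range(1,k):
        if st[i,4]>8:print(n,st[i,4],ce[i],"seat coords",np.nanmedian(L[l==i],0),np.nanpercentile(L[l==i],[5,95],axis=0))
    m=(h>-5)&(h<21)&(abs(a)<18)&(abs(b)<90)&~red
    cv2.imwrite(f"pics/{n}2.png",cv2.resize(im[150:330,230:450,::-1],None,fx=3,fy=3,interpolation=cv2.INTER_CUBIC))
E
```

```text
7.4 [-0.55 -0.05 -0.71] [-0.02  0.4  -0.02] 17.731765419924997 tcp err in seat [ 0.44 -0.27  0.42] [[ 1.  0. -0.]
 [-0.  1.  0.]
 [ 0. -0.  1.]]
top 35 [378.94 234.23] seat coords [  5.75 -92.88  43.13] [[ -6.59 -96.18  30.84]
 [ 11.31 -89.51  47.64]]
top 43 [302.63 238.09] seat coords [ 3.42 93.03 43.02] [[-10.39  89.76  32.33]
 [ 10.45  97.56  47.14]]
side 14 [302.   238.29] seat coords [-11.9   92.9   34.76] [[-13.04  88.61  23.21]
 [-10.47  95.68  41.92]]
side 127 [355.63 268.73] seat coords [ -1.73 -95.41  35.58] [[-12.47 -97.88  22.51]
 [  8.83 -90.23  44.26]]
```

View pics/side2.png

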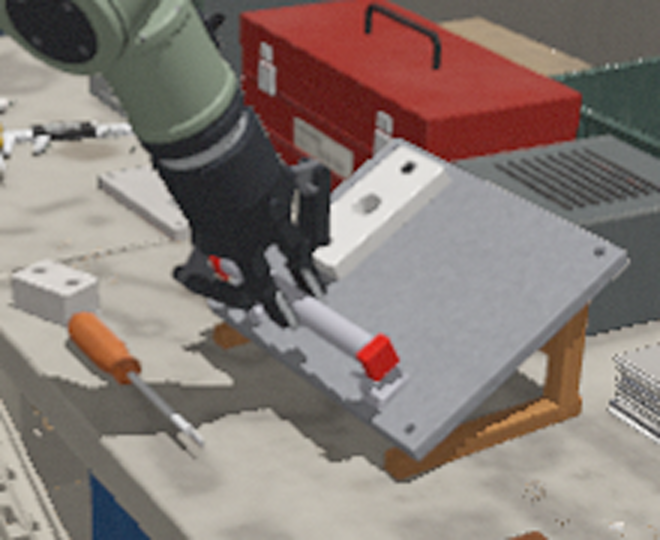

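The side crop shows the bar held level and square over the clips, with the right cap at crop (378,357) just outboard of the right clip. The cap positions put the bar's centre within about 1 mm of the seat line, so I'll push it in.

```bash
python3 - <<'E'
from h import *
np.set_printoptions(precision=2,suppress=True)
def rep(m):
    s=sensors.read_state();print(m,round(s["t"],2),"pos",RS.T@(s["eef_pos"]-barpose(0,0,0)),"F",RS.T@s["force"],"T",RS.T@s["wrist_torque"],s["grip_width"])
for z in(20,14,8,3,0,-2,-3):
    hit=ctrl.move_l(barpose(0,0,z),vel=50,threshold=25);rep((z,hit))
    if hit:break
E
```

```text
(20, False) 7.85 pos [-0.43  0.25 19.68] F [-0.41  0.5  -1.5 ] T [-0.02  0.37 -0.01] 17.63436283950407
(14, False) 8.12 pos [ 0.8  -0.44 14.04] F [ 1.72 -0.68  0.39] T [-0.06  0.02 -0.03] 17.52109801427667
(8, False) 8.38 pos [ 0.32 -0.45  7.98] F [ 1.28 -1.9  -2.81] T [-0.25  0.09 -0.05] 17.3663572044525
(3, False) 8.63 pos [ 0.01 -0.18  2.76] F [ 2.   -1.68 -8.67] T [-0.25  0.01 -0.04] 18.010302820444714
(0, False) 8.88 pos [ 0.45 -0.05 -0.15] F [ 3.33 -0.47 -7.33] T [-0.05 -0.24 -0.08] 17.875159661365046
(-2, False) 9.13 pos [ 0.8  -0.11 -1.6 ] F [1.44 0.82 6.71] T [ 0.12 -0.03 -0.1 ] 17.82373536592345
(-3, False) 9.38 pos [ 0.84 -0.12 -1.82] F [-1.01  1.63 27.71] T [ 0.21  0.54 -0.07] 17.997370244728398
```

```bash
python3 - <<'E'
from h import *
np.set_printoptions(precision=2,suppress=True)
ctrl.move_l(barpose(0,0,-1),vel=50)
ctrl.gripper_to(45)
ctrl.move_l(barpose(0,0,60),vel=120)
# on toward the square
Rq=tool(frame(np.radians(-2.6),0))
ctrl.move_l(barpose(-20,-10,110),vel=150)
ctrl.move_ptp([463.5,-362.2,130],Rq)
ctrl.gripper_to(62)
print(sensors.read_state()["t"])
for n in("top","side"):
    im,d=optics.grab_frame(n);C=cloud(n,d);hsv=cv2.cvtColor(im,cv2.COLOR_RGB2HSV).astype(int)
    L=(C-SEAT)@RS;a,b,h=np.moveaxis(L,-1,0)
    red=((hsv[...,0]<6)|(hsv[...,0]>174))&(hsv[...,1]>150)&(hsv[...,2]>80)&(abs(a)<40)&(abs(b)<140)&(h>-16)&(h<70)
    k,l,st,ce=cv2.connectedComponentsWithStats(red.astype(np.uint8))
    for i in range(1,k):
        if st[i,4]>8:print(n,st[i,4],ce[i],"seat coords",np.nanmedian(L[l==i],0),np.nanpercentile(L[l==i],[5,95],axis=0).tolist())
    bar=(abs(b)<55)&(h>4)&(h<20)&(abs(a)<20)
    print("bar top centreline",n,bar.sum(),np.nanpercentile(h[bar],98),[ (round(np.nanmean(a[bar&(h>8)&(abs(b-c)<15)]),1)) for c in(-40,0,40)])
    cv2.imwrite(f"pics/{n}3.png",cv2.resize(im[150:330,230:450,::-1],None,fx=3,fy=3,interpolation=cv2.INTER_CUBIC))
E
```

```text
12.5083
top 30 [377.  228.5] seat coords [  4.98 -91.93  11.88] [[-6.798255697401403, -94.85124292415692, -3.791638718316796], [12.605497550454519, -89.044789126677, 15.022800204489839]]
top 41 [302.66 231.95] seat coords [ 3.61 93.23 11.31] [[-8.783129281233672, 89.9650247041504, 0.20072157735700435], [11.561254493103986, 97.97252853488831, 14.20992292071161]]
bar top centreline top 280 13.5747640671309 [np.float64(0.4), np.float64(1.0), np.float64(1.1)]
side 29 [309.83 241.66] seat coords [-0.12 92.01 10.65] [[-8.620764244967512, 88.24507858459968, 7.4315221097875925], [9.042978533026856, 97.7654008481863, 13.524268373914484]]
side 125 [361.13 278.88] seat coords [ -1.96 -95.4    4.14] [[-11.792248286352429, -97.90144651276721, -9.726002787763061], [9.12927008253082, -88.93060646718527, 12.956045517495923]]
bar top centreline side 279 12.23328657202874 [np.float64(-0.8), np.float64(-0.8), np.float64(-1.6)]
```

View pics/side3.png

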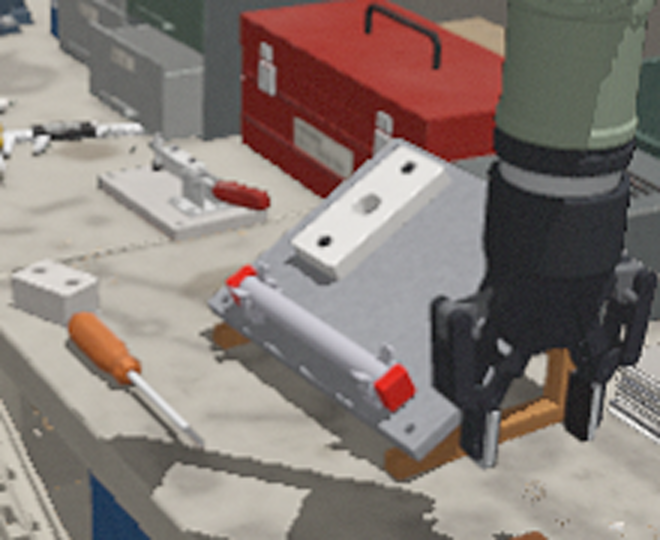

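The bar is home: the top of the round is about 13 mm over the seat in both views, the centreline is within 1 mm, and the caps at crop (241,282) and (394,386) are level outside the clips. Next is the square.

```bash
python3 - <<'E'
from h import *
np.set_printoptions(precision=2,suppress=True)
def rep(m,F=RS):
    s=sensors.read_state();print(m,round(s["t"],2),"pos",s["eef_pos"],"seat",RS.T@(s["eef_pos"]-SEAT),"F",RS.T@s["force"],"T",RS.T@s["wrist_torque"],round(s["grip_width"],1))
hit=ctrl.move_l([463.5,-362.2,38],vel=90,threshold=8);rep(hit)
ctrl.gripper_to(20,force=60);rep("closed")
ctrl.move_l([463.5,-362.2,120],vel=100)
ctrl.move_l([440,-340,190],vel=150);rep("up")
ctrl.move_ptp(SEAT+RS@[100,20,90],tool(RS));
ctrl.move_l(SEAT+RS@[100,20,42],vel=100);ctrl.hold(.2);rep("hover")
for n in("top","side"):
    im,d=optics.grab_frame(n);cv2.imwrite(f"pics/{n}4.png",cv2.resize(im[150:330,230:450,::-1],None,fx=3,fy=3,interpolation=cv2.INTER_CUBIC))
E
```

```text
False 13.78 pos [ 464.05 -362.74   38.78] seat [ -43.11 -265.08    4.08] F [ 0.09 -0.02 -0.43] T [-0.    0.01 -0.08] 62.1
closed 14.14 pos [ 464.35 -362.95   39.13] seat [ -42.69 -265.3     4.24] F [ 2.75 -0.8   2.41] T [ 0.04 -0.02  0.03] 33.1
up 15.78 pos [ 439.76 -339.78  189.29] seat [  12.51 -240.52  145.76] F [-2.19  0.01 -2.56] T [-0.03 -0.01 -0.01] 32.9
hover 17.7 pos [549.74 -71.52 144.05] seat [100.73  19.64  42.59] F [-0.07 -0.52 -2.07] T [ 0.02  0.43 -0.02] 33.1
```

View pics/side4.png

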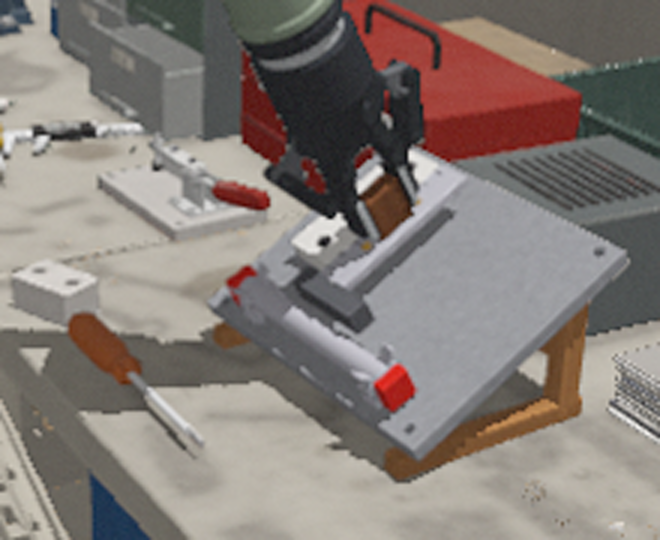

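The crop shows the square held flat over the slope, with the stock at crop (337,302) just up-slope of the bar and the blade clear to the right of the plate. I'll lower it, then slide it to the bar and to the plate until each touches.

```bash
python3 - <<'E'
from h import *
np.set_printoptions(precision=2,suppress=True)
def rep(m):
    ctrl.hold(.1)
    s=sensors.read_state();p=RS.T@(s["eef_pos"]-SEAT);print(m,round(s["t"],2),"seat",p,"F",RS.T@s["force"],"T",RS.T@s["wrist_torque"],round(s["grip_width"],1));return p
go=lambda p,v,th:ctrl.move_l(SEAT+RS@p,vel=v,threshold=th)
h=go([100,20,27],50,6);rep(("pre",h))
h=go([100,20,17],12,6);p=rep(("down",h))
z=p[2]+.3
h=go([88,20,z],15,7);p=rep(("bar",h))
x=p[0]+.2
h=go([x,36,z],15,7);p=rep(("plate",h))
E
```

```text
('pre', False) 18.35 seat [99.91 20.06 26.85] F [-0.48 -0.25 -3.07] T [-0.01  0.42 -0.04] 33.1
('down', True) 18.98 seat [100.11  19.97  21.85] F [1.36 0.53 5.52] T [-0.09 -0.19  0.06] 33.1
('bar', True) 19.49 seat [95.81 19.76 21.96] F [ 1.79  1.05 -1.3 ] T [ 0.07 -0.15 -0.06] 33.1
('plate', True) 20.27 seat [95.89 28.33 21.99] F [ 1.98  0.23 -0.18] T [ 0.01 -0.   -0.03] 33.3
```

```bash
python3 - <<'E'
from h import *
np.set_printoptions(precision=2,suppress=True)
def rep(m):
    s=sensors.read_state();p=RS.T@(s["eef_pos"]-SEAT);print(m,round(s["t"],2),"seat",p,"F",RS.T@s["force"],round(s["grip_width"],1));return p
go=lambda p,v,th=None:ctrl.move_l(SEAT+RS@p,vel=v,threshold=th)
go([95.3,28.9,21.8],10,12);ctrl.hold(.2);rep("press")
ctrl.gripper_to(60);rep("open")
go([95.5,28.6,80],60);go([60,0,150],150)
ctrl.move_ptp([300,-300,300],tool(frame(-.7,0)));rep("away")
for n in("top","side"):
    im,d=optics.grab_frame(n);C=cloud(n,d);L=(C-SEAT)@RS;a,b,h=np.moveaxis(L,-1,0)
    for nm,m in(("grip",(h>24)&(h<34)&(a>40)&(a<150)),("stock",(h>1)&(h<7)&(a>8)&(a<32)&(abs(b)<60)),("blade",(abs(h+8)<3)&(a>20)&(a<170)&(b>-60)&(b<60)),("plate",(abs(h)<3)&(a>45)&(a<175)&(b>30)&(b<120))):
        k,l,st,ce=cv2.connectedComponentsWithStats(m.astype(np.uint8));i=1+st[1:,4].argmax();q=l==i
        r=cv2.minAreaRect(L[q][:,:2].astype(np.float32));print(n,nm,q.sum(),np.round(r[0],1),np.round(r[1],1),round(r[2],1),"h",np.median(h[q]))
    cv2.imwrite(f"pics/{n}5.png",cv2.resize(im[150:300,250:430,::-1],None,fx=4,fy=4,interpolation=cv2.INTER_CUBIC))
E
```

```text
press 20.73 seat [95.91 28.4  21.96] F [ 1.59 -2.28 -0.46] 32.9
open 21.1 seat [94.34 29.54 21.51] F [-0.15  0.05  0.25] 59.9
away 23.99 seat [ -50.74 -190.34  308.78] F [-0.97 -0.86 -0.55] 59.9
top grip 108 [95.5 27.5] [16.8 34.3] 88.8 h 29.09824666531688
top stock 181 [19.  13.8] [82.4 21.5] 89.7 h 4.08392785350888
top blade 430 [93.  21.1] [135.1  45.2] 1.8 h -7.887350613375395
top plate 872 [109.8  70.3] [ 55. 122.] 90.0 h 0.09145393379625323
side grip 100 [94.4 29. ] [34.8 21.7] 3.9 h 29.202029052808783
side stock 177 [18.1 10.5] [72.6 19.9] 90.0 h 3.695196338614399
side blade 467 [100.1  31.3] [ 41.4 136.1] 86.5 h -8.177651046864531
side plate 619 [109.4  71. ] [ 59.9 120.8] 90.0 h -0.2263125221471208
```

View pics/top5.png

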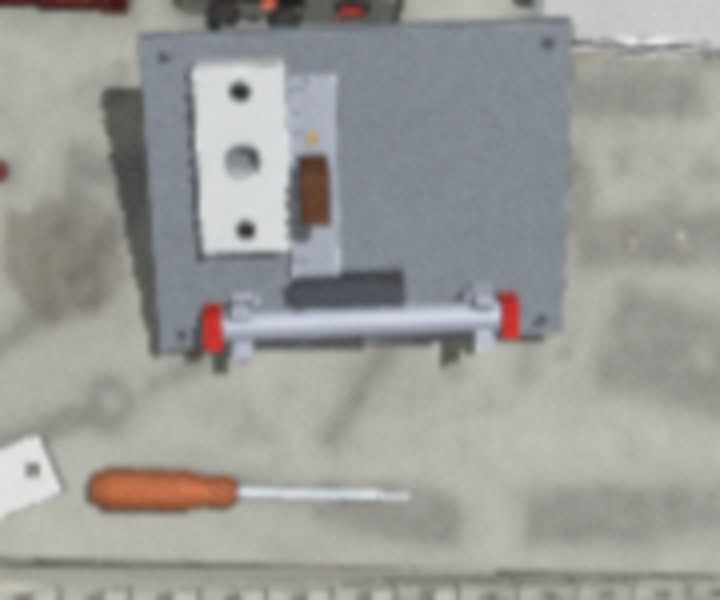

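View pics/side5.png

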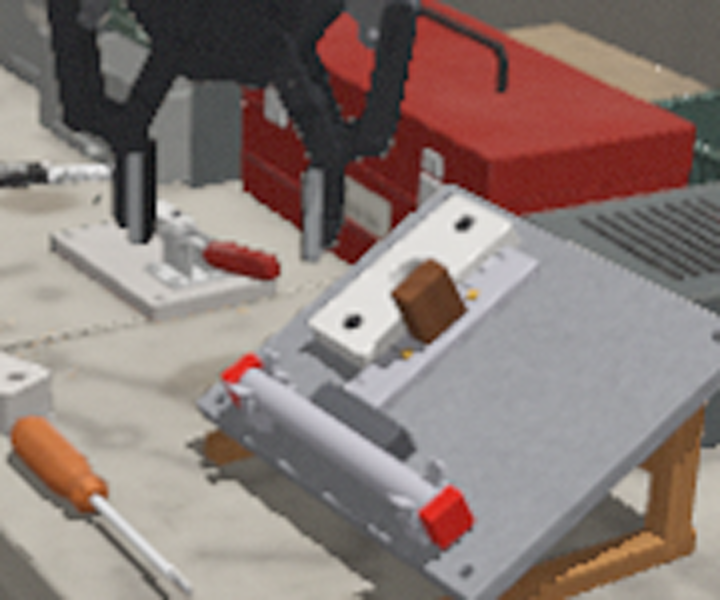

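The square looks seated, but in the top crop there may be a thin strip between plate and blade at the far end, around crop (287,85). I'll check the blade's yaw numerically and zoom in.

```bash
python3 - <<'E'
from h import *
np.set_printoptions(precision=1,suppress=True)
for n in("top","side"):
    p=optics.camera_params(n)
    g=np.mean([cv2.cvtColor(optics.grab_frame(n)[0],cv2.COLOR_RGB2GRAY).astype(float) for _ in range(4)],0)
    cv2.imwrite(f"pics/{n}6.png",cv2.resize(g[160:225,295:345].clip(0,255).astype(np.uint8),None,fx=9,fy=9,interpolation=cv2.INTER_NEAREST)) if n=="top" else 0
    # rectify the face plane at blade-top height (h=-8) and at plate-top height (h=0): sample rows along y
    def prof(a,h):
        b=np.arange(-5,60,.5);P=SEAT+np.c_[np.full_like(b,a),b,np.full_like(b,h)]@RS.T
        uv=cv2.projectPoints(P,cv2.Rodrigues(np.array(p["R"]))[0],np.array(p["t"]),p["mtx"],np.array([p["k1"],0,0,0.]))[0][:,0].astype(np.float32)
        return b,cv2.remap(g.astype(np.float32),uv[:,:1],uv[:,1:],cv2.INTER_CUBIC)[:,0]
    for a in(40,60,125,140,150):
        b,v=prof(a,-8);d=np.gradient(cv2.GaussianBlur(v[:,None],(1,7),0)[:,0]);w=(b>4)&(b<24)
        i=np.where(w)[0][d[w].argmax()]
        b0,v0=prof(a,0);d0=np.gradient(cv2.GaussianBlur(v0[:,None],(1,7),0)[:,0]);w0=(b0>33)&(b0<53);i0=np.where(w0)[0][d0[w0].argmax()]
        print(n,"x",a,"blade right edge y",b[i],"plate right edge y",b0[i0],"profile h=-8",v[::4].round())
E
```

```text
top x 40 blade right edge y 12.0 plate right edge y 46.0 profile h=-8 [138. 138. 139. 136. 136. 137. 138. 141. 154. 178. 185. 176. 171. 168.
 168. 169. 170. 171. 167. 161. 157. 156. 156. 148. 124. 118. 129. 133.
 130. 126. 124. 124. 125.]
top x 60 blade right edge y 12.5 plate right edge y 43.5 profile h=-8 [135. 135. 135. 136. 136. 136. 137. 138. 143. 157. 166. 167. 162. 158.
 157. 159. 157. 139. 109.  96.  93.  94.  97. 109. 140. 183. 211. 218.
 217. 217. 217. 217. 218.]
top x 125 blade right edge y 13.0 plate right edge y 41.5 profile h=-8 [133. 136. 135. 134. 134. 133. 135. 136. 141. 158. 177. 179. 178. 177.
 175. 173. 171. 169. 169. 165. 162. 162. 166. 181. 205. 217. 217. 216.
 215. 215. 216. 216. 216.]
top x 140 blade right edge y 13.0 plate right edge y 41.0 profile h=-8 [135. 136. 136. 135. 135. 135. 135. 133. 135. 154. 176. 179. 177. 176.
 177. 178. 176. 174. 173. 173. 171. 168. 171. 182. 196. 210. 216. 216.
 217. 217. 217. 217. 216.]
top x 150 blade right edge y 12.5 plate right edge y 44.0 profile h=-8 [134. 133. 134. 135. 134. 134. 133. 135. 141. 160. 176. 179. 177. 176.

[... 600 characters left out ...]
 edge y 12.5 plate right edge y 41.5 profile h=-8 [159. 159. 159. 157. 151. 144. 140. 143. 153. 180. 201. 203. 196. 195.
 194. 194. 192. 189. 189. 187. 178. 168. 167. 171. 167. 160. 170. 181.
 193. 178. 159. 116.  67.]
side x 140 blade right edge y 12.0 plate right edge y 42.5 profile h=-8 [160. 160. 160. 159. 157. 153. 150. 150. 161. 179. 194. 199. 198. 195.
 195. 195. 195. 194. 193. 194. 195. 194. 194. 189. 183. 174. 171. 180.
 204. 227. 235. 227. 223.]
side x 150 blade right edge y 12.5 plate right edge y 42.5 profile h=-8 [157. 157. 159. 159. 154. 151. 155. 155. 159. 185. 202. 201. 195. 196.
 196. 196. 196. 195. 192. 185. 173. 165. 166. 166. 168. 171. 174. 180.
 194. 216. 228. 227. 225.]
```

View pics/top6.png

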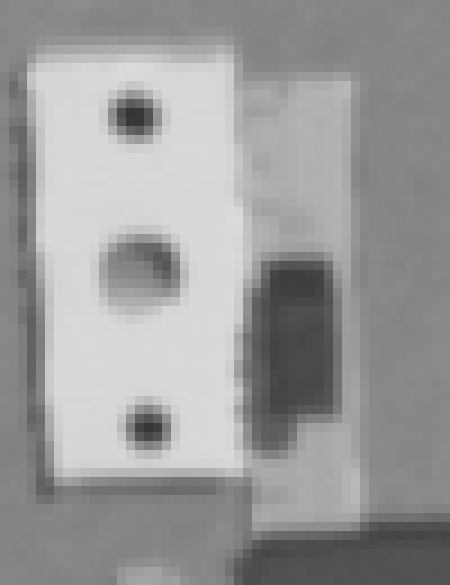

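The zoom shows no board-coloured gap between plate and blade. The blade's right edge stays at y ≈ 12.5 mm all the way up, and the plate edge is at about 42.5 mm. The 30 mm between them equals the blade width, so the edge is flush. Handing in.

```bash
python3 -c "
from plant import ctrl
print(ctrl.finish_job())"
```

```text
the job is handed in; nothing more can be done
None
```

I handed the job in with the stop bar snapped home in both clips and the square flat on the slope, its stock on the bar and its blade flush with the plate; no verdict came back, the camera checks showed no gap, and the arm was not sent near the tin, block or screwdriver.

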